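# Line up the stone jars by height for the record photograph

### The job

Set up the group photograph of the four ancient stone jars: stand them upright on the four black stands behind the scale bar, one in the middle of each, in order of height with the shortest next to the grey card and the tallest at the far end. The jars are fragile, so set them down gently without dropping them or knocking any over, and mind the amber dropper bottle beside them: leave it where it stands.

Things in the scene. Friction and masses are not known exactly. Their poses are not given: they have to be found in the camera images.
- jar_1: The shortest of four open buff stone jars of one pattern with two darker bands: round, 50 mm high, 40 mm across the rim, which is a 10 mm high upright band at the top and its widest part (the side below is waisted, up to 4.5 mm further in, the foot 36 mm across; wall 6 mm). About 90 g, loose, standing upright. Origin: centre of the underside; z is up its axis.
- jar_2: The second shortest of four open buff stone jars of one pattern with two darker bands: round, 64 mm high, 46 mm across the rim, which is a 10 mm high upright band at the top and its widest part (the side below is waisted, up to 4.5 mm further in, the foot 42 mm across; wall 6 mm). About 140 g, loose, standing upright. Origin: centre of the underside; z is up its axis.
- jar_3: The second tallest of four open buff stone jars of one pattern with two darker bands: round, 78 mm high, 52 mm across the rim, which is a 10 mm high upright band at the top and its widest part (the side below is waisted, up to 4.5 mm further in, the foot 48 mm across; wall 6 mm). About 210 g, loose, standing upright. Origin: centre of the underside; z is up its axis.
- jar_4: The tallest of four open buff stone jars of one pattern with two darker bands: round, 92 mm high, 58 mm across the rim, which is a 10 mm high upright band at the top and its widest part (the side below is waisted, up to 4.5 mm further in, the foot 54 mm across; wall 6 mm). About 290 g, loose, standing upright. Origin: centre of the underside; z is up its axis.
- stand_a: One of four identical round black acrylic stands, 72 mm across and 8 mm high, stuck down in a row about 100 mm apart behind the chequered scale bar: the one at the left end (+y). Origin: centre of its underside; x points across the row to the scale bar (65 mm off, 4 mm high), y along the row to the left, z up.
- stand_b: One of four identical round black acrylic stands, 72 mm across and 8 mm high, stuck down in a row about 100 mm apart behind the chequered scale bar: the one second from the left. Origin: centre of its underside; x points across the row to the scale bar (65 mm off, 4 mm high), y along the row to the left, z up.
- stand_c: One of four identical round black acrylic stands, 72 mm across and 8 mm high, stuck down in a row about 100 mm apart behind the chequered scale bar: the one third from the left. Origin: centre of its underside; x points across the row to the scale bar (65 mm off, 4 mm high), y along the row to the left, z up.
- stand_d: One of four identical round black acrylic stands, 72 mm across and 8 mm high, stuck down in a row about 100 mm apart behind the chequered scale bar: the one at the right end (-y). Origin: centre of its underside; x points across the row to the scale bar (65 mm off, 4 mm high), y along the row to the left, z up.
- grey_card: Flat black card, 90 x 60 x 3 mm, with six square grey patches, stuck down in line with the row beyond one of its two ends, about 85 mm from the centre of the end stand (a small folded white card, 31 mm high, stands beyond the other end). Origin: centre of its underside; z up.
- dropper_bottle: Amber glass bottle with a black rubber dropper, 32 mm across, 106 mm high, standing beyond the left end of the row; to be left alone. Origin: centre of its underside. (A white plastic bottle, 64 mm across and 135 mm high, and a black rubber air blower, 52 mm across and 100 mm high, stand well beyond the right end.)
There are look-alikes about, which are no part of the job. Leave any red look-alike of the jar_2 alone.

How it is judged:
By the outcome, as a careful person would: the job done as asked, in the order asked, and still so for the second after the job is handed in, with the robot touching nothing.
It also fails if it takes over 112 s, if anything falls off the work surface, if the arm or the gripper's body presses on something with over 40 N, if the wrist force passes 120 N, or if a joint passes its speed limit or range.

### The arm

A 7-joint arm with a two-finger parallel gripper is mounted at the origin on the work surface. World frame = base frame: x ahead of the robot, y to its left, z up, the work surface at z = 0. Lengths are in m, angles in rad, forces in N, time in s.
With the tool pointing down it reaches from about 0.4 to 0.875 m from the base axis. Payload 19.3 kg.
Tool frame: the origin (TCP) lies on the centre line of the jaws, within the pads' length; the fingertips stand 14 mm ahead of it and the grasp point (between the pads) lies 5 mm behind it (bot.tip_extent is the distance from the TCP to the fingertips, in m); z points along the fingers, y is the line along which they close (so a half turn about z gives the same grasp; the last joint's range is limited). The gripper opens to 85 mm and grips with 20 to 120 N. Pads are 22 mm wide; open, the fingers measure 114 mm over their backs; the gripper's body (76 mm by 85 mm) begins 54 mm behind the grasp point. The pads swing forward as they close: fully open they stand 13 mm farther back than shut.
Start: joints at [-1.176, 0.521, -0.036, 1.599, 0.021, 1.021, -0.113], TCP at [0.28, 0.559, 0.245] pointing down, gripper open.
Joint ranges: [-2.91, 2.91], [-0.3, 2.13], [-1.5, 1.42], [0.17, 2.43], [-1.26, 4.41], [0.16, 1.93], [-2.52, 2.52]. Speed limits (rad/s): [1.89, 1.89, 2.39, 2.39, 3.01, 3.01, 3.01].

### API

Orientations are given as [roll, pitch, yaw] about the fixed x, y, z axes, in that order (R = Rz(yaw) Ry(pitch) Rx(roll)).
In Python, from workcell import monitor, grab_frame, camera_model, bot gives the robot as it stands.
- The arm moves only by the tool move_arm, never from a script. Its argument "moves" is a list of rows, each a list of 4 numbers: the shift along the world's x, y, z in mm, then the turn about the world's z in rad. A call has 1 to 12 rows; each row is the pose to reach, as a shift and turn from the pose commanded when the call began; what a row does not reach only later rows make up. A row lasts 1/8 s, in which the tool goes at most 62.5 mm and 10.7 degrees, less where a joint would pass 70% of its speed; a pose out of reach is approached as far as the arm can. A call with a gripper value outside its range is refused whole. "gripper" is the opening, from 0 (shut) to 1 (fully open), set as the call begins (left out, the last holds). The fingers move at their own pace and stop on an object; "newtons" is the grip in N (left out, the last holds). Time passes only in rows, so rows that repeat a pose let the fingers close. It gives the time, the measured TCP pose, the force, the opening and the grip force at its end, in the units of the state.
- monitor.observe(): the state, without advancing time (a new reading comes with each control period).
- grab_frame(name): name is "scene" or "side" or "wrist"; returns the picture (400x640x3 uint8, blue, green, red); there is no depth.
- camera_model(name): a dict with "vfov" (degrees; the focal length in pixels is half the picture's height over the tangent of half this angle, whatever the lens; pixels are square), "cx", "cy" (the principal point, pixels), "R" (3x3) and "t" (3): a world point X has camera coordinates R X + t; the wrist camera has in their place "T_tool_cam" (4x4, takes a point from camera to tool coordinates, whose origin is the TCP and whose axes are the flange's). Camera axes: x right, y down, z forward; pixel columns grow to the right and rows downward; lengths in m; the calibration is good to about 2 mm. The wrist camera is an equidistant fisheye: a pixel r from the principal point sees the ray r / f radians off the axis. A picture is of the moment at which its call begins: read the wrist's pose just before it. camera_model takes no time and is no camera call.
- bot.job_done(): hands the job in; it is judged then, once.
The state is a dict: "clock": time; "qpos": joint angles; "qd": joint speeds; "joint_efforts": joint torques, N m; "position": TCP position; "tool_rot": TCP orientation; "force": force on the tool from outside, world axes, zero at the start; "moment": the same for the moment, N m; "grip_width": finger opening in m; "finger_force": force on a finger pad.
Only numpy, scipy, OpenCV 4.12 (cv2) and the standard library are available. Lean on these libraries where they do the work, as an engineer would, in place of code of your own. Each camera call takes 0.05 s, during which the arm holds its last target. There are 200 camera calls.

## Working session

There is one attempt and no reset: what is moved stays moved. The work goes in short steps, Python scripts to look and compute and a tool call to move; the robot and the scene stay as the last step left them, time stands still between calls to the robot, and variables do not carry over. Pictures are saved under pics/ and viewed, at most 14 in all, crops included, and the job is handed in when it is done.

Besides the shell and the picture viewer there is one more tool, called after ">>>" as name(argument=value, ...), one argument or row to a line, values as JSON. move_arm: Moves the arm, as the interface text tells. Its arguments: {"type":"object","properties":{"moves":{"type":"array","items":{"type":"array","items":{"type":"number"}}},"gripper":{"type":"number"},"newtons":{"type":"number"}},"required":["moves"]}

```bash
mkdir -p pics; ls
python3 - <<'E'
from workcell import monitor, grab_frame, camera_model, bot
import cv2
s=monitor.observe();print({k:s[k] for k in('clock','position','tool_rot','grip_width')})
for n in('scene','side','wrist'):
    cv2.imwrite(f'pics/{n}0.png',grab_frame(n));print(n,camera_model(n))
E
```

```text
pics
{'clock': 0.0, 'position': array([0.28001935, 0.55839402, 0.24472535]), 'tool_rot': array([-3.14043908e+00,  8.11551165e-05,  2.67680655e+00]), 'grip_width': 0.08512458967980066}
scene {'vfov': 57.15400068538032, 'cx': 316.6495830149207, 'cy': 200.439594010344, 'R': array([[-0.62022588,  0.78405043,  0.02418223],
       [ 0.45830272,  0.38721657, -0.80001371],
       [-0.63661486, -0.48510643, -0.59949418]]), 't': array([ 0.29369632, -0.23595107,  1.33885016])}
side {'vfov': 55.58833592836989, 'cx': 322.25319913804447, 'cy': 206.3375369672201, 'R': array([[ 0.96250726, -0.27123323, -0.00350788],
       [-0.19957493, -0.69934148, -0.68636094],
       [ 0.18371069,  0.66132747, -0.72725261]]), 't': array([-0.5128819 ,  0.18084047,  0.75569496])}
wrist {'vfov': 65.70646984690485, 'cx': 322.5631643025338, 'cy': 195.506453352571, 'T_tool_cam': array([[-1.01766039e-03, -9.52892445e-01, -3.03306697e-01,
         7.72714824e-02],
       [ 9.99999481e-01, -9.83257253e-04, -2.66138063e-04,
         5.66046265e-04],
       [-4.46275594e-05, -3.03306810e-01,  9.52892951e-01,
        -1.28845756e-01],
       [ 0.00000000e+00,  0.00000000e+00,  0.00000000e+00,
         1.00000000e+00]])}
```

View pics/scene0.png

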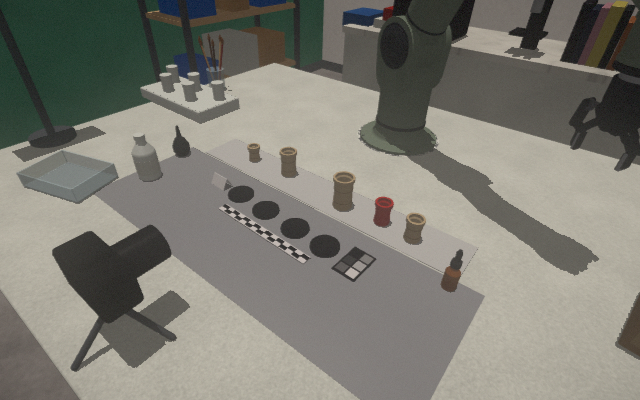

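View pics/side0.png

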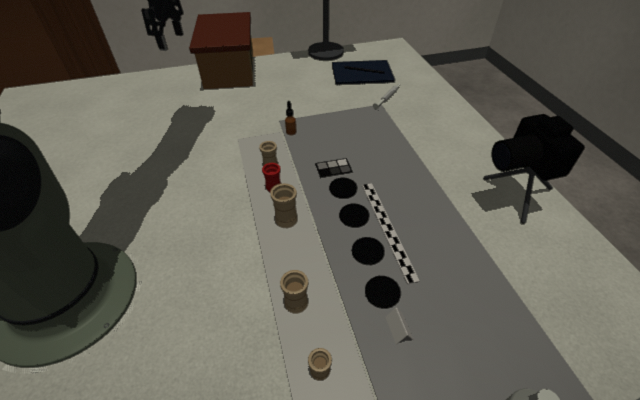

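The scene and side views agree. There are buff jars at scene (254,151), (288,160), (344,188) and (415,225). A red look-alike stands at (384,209), the dropper bottle at (452,270), and the stands at (241,194), (266,210), (295,228) and (325,246). The grey card at (354,263) is on the left (+y), beyond stand_a. I'll enlarge this to tell the jars apart.

Run:
```python
import cv2,numpy as np
a=cv2.imread('pics/scene0.png')[130:300,210:480];b=cv2.imread('pics/side0.png')[95:385,235:435]
a=cv2.convertScaleAbs(a,alpha=1.6);b=cv2.convertScaleAbs(b,alpha=1.6)
cv2.imwrite('pics/scene0c.png',cv2.resize(a,(790,497),interpolation=2))
cv2.imwrite('pics/side0c.png',cv2.resize(b,(400,580),interpolation=2))
```

```text
(no output)
```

View pics/scene0c.png

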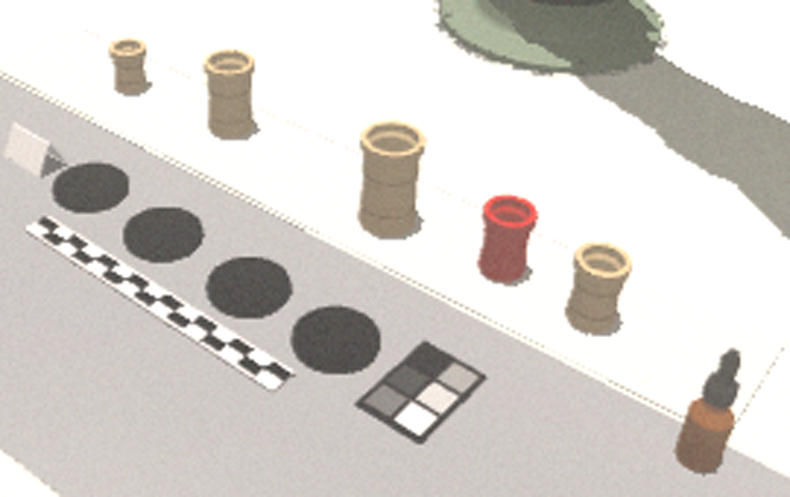

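View pics/side0c.png

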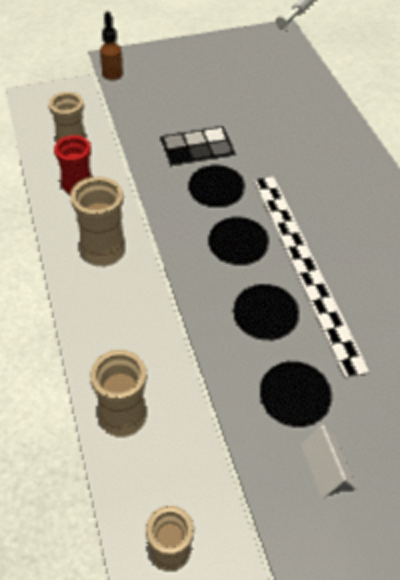

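```bash
cat > vis.py <<'E'
import cv2,numpy as np
from scipy.optimize import least_squares
from scipy.spatial.transform import Rotation as Ro
from workcell import monitor, grab_frame, camera_model, bot
def jar(h,D):
    r=D/2; return [(r,h),(r,h-.01),(r-.0045,h/2),(r-.002,0)]
PROF={'j1':jar(.050,.040),'j2':jar(.064,.046),'j3':jar(.078,.052),'j4':jar(.092,.058),'st':[(.036,.008),(.036,0)]}
def proj(X,n,st=None):
    m=camera_model(n); f=200/np.tan(np.radians(m['vfov'])/2)
    if n!='wrist':
        C=X@m['R'].T+m['t']; return f*C[:,:2]/C[:,2:]+[m['cx'],m['cy']]
    T=np.eye(4);T[:3,:3]=Ro.from_euler('xyz',st['tool_rot']).as_matrix();T[:3,3]=st['position']
    C=(np.c_[X,np.ones(len(X))]@np.linalg.inv(T@m['T_tool_cam']).T)[:,:3]
    s=np.hypot(C[:,0],C[:,1]);th=np.arctan2(s,C[:,2])
    return C[:,:2]*(f*th/s)[:,None]+[m['cx'],m['cy']]
A=np.linspace(0,2*np.pi,72)
def hullc(p):
    h=cv2.convexHull(p.astype(np.float32));m=cv2.moments(h)
    return np.array([m['m10']/m['m00'],m['m01']/m['m00']]),m['m00']
def model(kind,x,y,n,st=None,z0=0):
    P=np.vstack([np.c_[x+r*np.cos(A),y+r*np.sin(A),0*A+z+z0] for r,z in PROF[kind]])
    return hullc(proj(P,n,st))
def mask(img,kind):
    b,g,r=[c.astype(int) for c in cv2.split(cv2.GaussianBlur(img,(3,3),0))]
    if kind=='st': m=(r<45)&(g<45)&(b<45)
    else: m=(r>1.27*b)&(r<2.2*b)&(g>1.07*b)&(r>60)
    return m.astype(np.uint8)
def comp(img,kind,seed):
    """hull centroid and area of the component nearest the seed"""
    n,L,S,C=cv2.connectedComponentsWithStats(mask(img,kind))
    ok=[i for i in range(1,n) if S[i,4]>60]
    i=min(ok,key=lambda i:np.hypot(*(C[i]-seed)))
    c,_=cv2.findContours((L==i).astype(np.uint8),cv2.RETR_EXTERNAL,cv2.CHAIN_APPROX_NONE)
    return hullc(np.vstack(c)[:,0]),S[i]
def locate(kind,obs,x0,z0=0):
    """obs: list of (camera, state, centroid)"""
    f=lambda p:np.hstack([model(kind,*p,n,st,z0)[0]-c for n,st,c in obs])
    s=least_squares(f,x0,diff_step=1e-4); return s.x,f(s.x)
E
python3 - <<'E'
from vis import *
im={n:cv2.imread(f'pics/{n}0.png') for n in('scene','side')}
O=[('j1',(254,152),(320,361)),('j3',(288,161),(294,291)),('j4',(344,190),(284,205)),('j2',(413,228),None),
('st',(325,246),(343,188)),('st',(295,228),(354,215)),('st',(266,210),(368,250)),('st',(241,194),(382,292))]
for k,a,b in O:
    for use in ((0,),(1,),(0,1)):
        ob=[];ar=[]
        for i in use:
            n,sd=[('scene',a),('side',b)][i]
            if sd is None: continue
            (c,A_),S=comp(im[n],k,sd); ob.append((n,None,c));ar.append(A_)
        if not ob: continue
        p,r=locate(k,ob,[.5,.1])
        print(k,use,p.round(4),'res',r.round(1),'area',[round(q/model(k,*p,o[0])[1],2) for q,o in zip(ar,ob)])
E
```

```text
j1 (0,) [ 0.4493 -0.2757] res [-0. -0.] area [0.67]
j1 (1,) [ 0.452  -0.2696] res [-0. -0.] area [0.69]
j1 (0, 1) [ 0.4521 -0.2702] res [0.6 0.9 0.1 0.3] area [0.67, 0.69]
j3 (0,) [ 0.4392 -0.1374] res [ 0. -0.] area [0.76]
j3 (1,) [ 0.4424 -0.1192] res [ 0. -0.] area [0.54]
j3 (0, 1) [ 0.4434 -0.1235] res [2.6 2.1 1.  1.8] area [0.75, 0.54]
j4 (0,) [0.4666 0.0825] res [-0. -0.] area [0.82]
j4 (1,) [0.4697 0.1426] res [ 0. -0.] area [0.82]
j4 (0, 1) [0.4717 0.1095] res [7.4 4.7 3.7 9.3] area [0.79, 0.79]
j2 (0,) [0.4664 0.2909] res [-0. -0.] area [0.79]
j2 (0, 1) [0.4664 0.2909] res [-0. -0.] area [0.79]
st (0,) [-1.1198 -0.6271] res [0. 0.] area [24.86]
st (1,) [0.6275 0.1445] res [0. 0.] area [0.86]
st (0, 1) [0.4301 0.0704] res [-48.1 150.2 -71.5  37.6] area [2.76, 0.66]
st (0,) [-1.1198 -0.6271] res [0. 0.] area [24.86]
st (1,) [0.6241 0.0482] res [-0. -0.] area [0.86]
st (0, 1) [0.4374 0.0263] res [-62.3 145.4 -75.8  24. ] area [2.89, 0.74]
st (0,) [-1.3796 -1.6821] res [ 0. -0.] area [5.9]
st (1,) [ 0.6189 -0.0588] res [-0.  0.] area [0.88]
st (0, 1) [ 0.4934 -0.1424] res [-21.2 161.7 -45.   47. ] area [0.4, 0.67]
st (0,) [-0.572  -2.0575] res [0. 0.] area [11.01]
st (1,) [ 0.6117 -0.1621] res [-0.  0.] area [0.89]
st (0, 1) [ 0.5661 -0.262 ] res [ 43.7 149.8  -2.7  53.2] area [1.06, 0.67]
```

Jar sizes, by position and height: jar_1 is at about (0.45,-0.27), jar_3 at (0.44,-0.13), jar_4 at (0.47,0.11) and jar_2 at (0.47,0.29). The red look-alike is between jar_4 and jar_2. Next I'll move the wrist camera above the row.

>>> move_arm(
  moves=[
    [0, 0, 50, -0.1],
    [50, -60, 90, -0.25],
    [90, -120, 120, -0.4],
    [120, -180, 120, -0.55],
    [150, -240, 120, -0.7],
    [180, -300, 120, -0.85],
    [200, -360, 120, -1.0],
    [220, -400, 120, -1.106],
    [240, -440, 120, -1.106],
    [260, -460, 120, -1.106],
    [260, -460, 120, -1.106],
    [260, -460, 120, -1.106],
  ],
)

```text
clock: 1.65
position: [0.5399, 0.0991, 0.365]
tool_rot: [-3.141, -0.0, 1.571]
force: [0.2, -0.3, -0.3]
grip_width: 0.0853
finger_force: 0.0
```

Run:
```python
from vis import *
s=monitor.observe();print(s['clock'],s['position'],s['tool_rot'],s['qpos'])
g=grab_frame('wrist');cv2.imwrite('pics/w1.png',g);np.save('w1.npy',np.r_[s['position'],s['tool_rot']])
v=cv2.convertScaleAbs(g,alpha=1.5)
for k,p in [('j1',(.452,-.27)),('j3',(.443,-.13)),('j4',(.468,.1)),('j2',(.466,.29)),('st',(.6275,.1445)),('st',(.624,.048)),('st',(.619,-.059)),('st',(.612,-.162))]:
    c=model(k,*p,'wrist',s)[0]; print(k,c.round()); cv2.circle(v,tuple(int(q) for q in c),2,(0,255,0),-1)
cv2.imwrite('pics/w1v.png',v)
```

```text
1.65 [0.53986077 0.09911386 0.36500949] [-3.14088155e+00 -1.21137190e-04  1.57099354e+00] [-0.59215632  0.30716046  0.399577    1.65569407 -0.12657989  1.20496824
 -0.16370191]
j1 [279. 336.]
j3 [267. 285.]
j4 [271. 156.]
j2 [271.  25.]
st [378. 121.]
st [373. 180.]
st [367. 238.]
st [360. 287.]
```

View pics/w1v.png

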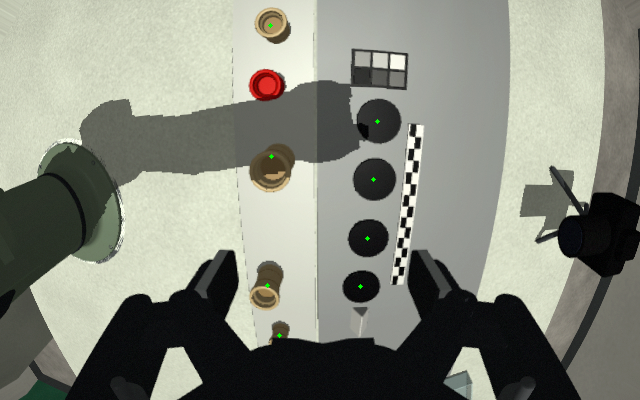

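The wrist view shows jar_2 at (272,25), red at (267,84), jar_4 at (271,170), jar_3 at (266,285) and jar_1 at (280,333). The stands are at (378,121), (374,179), (368,238) and (361,287), with the grey card at (379,68) on the +y side. I'll refine all the positions from these masks.

Run:
```python
from vis import *
w=np.load('w1.npy');st=dict(position=w[:3],tool_rot=w[3:])
im={n:cv2.imread(f'pics/{f}.png') for n,f in(('scene','scene0'),('side','side0'),('wrist','w1'))}
for q in [(271,170),(265,175),(258,170),(245,170),(272,10),(266,280),(240,250),(378,140),(330,140)]: print(q,im['wrist'][q[1],q[0]],end=' ')
print()
import vis
def m2(img,kind):
    b,g,r=[c.astype(int) for c in cv2.split(cv2.GaussianBlur(img,(3,3),0))]
    if kind=='st': return ((r<50)&(g<50)&(b<50)).astype(np.uint8)
    return ((r>1.22*b+4)&(r<2.5*b)&(r-g<.35*r)&(r>25)).astype(np.uint8)
vis.mask=m2
O=[('j1',(254,152),(320,361),None),('j3',(288,161),(294,291),(266,285)),('j4',(344,190),(284,205),(271,170)),('j2',(413,228),None,(271,25)),
('st',None,(343,188),(378,121)),('st',None,(354,215),(374,179)),('st',None,(368,250),(368,238)),('st',None,(382,292),(361,287))]
for k,*sd in O:
    for n,a in zip(('scene','side','wrist'),sd):
        if a is None: continue
        (c,A_),S=comp(im[n],k,a); p,r=locate(k,[(n,st,c)],[.5,.1])
        print(k,n,p.round(4),'area',round(A_/model(k,*p,n,st)[1],2),S[:4])
```

```text
(271, 170) [24 38 47] (265, 175) [54 81 98] (258, 170) [33 46 53] (245, 170) [140 151 149] (272, 10) [ 78 108 122] (266, 280) [31 46 53] (240, 250) [139 154 151] (378, 140) [29 31 30] (330, 140) [45 47 46] 
j1 scene [ 0.4491 -0.2765] area 0.69 [247 143  13  18]
j1 side [ 0.4508 -0.2745] area 0.87 [308 348  24  32]
j3 scene [ 0.439  -0.1376] area 0.77 [280 147  17  29]
j3 side [ 0.4402 -0.1363] area 0.9 [280 270  28  43]
j3 wrist [ 0.441  -0.1362] area 0.92 [249 264  34  47]
j4 scene [0.4661 0.0814] area 0.84 [333 171  22  39]
j4 side [0.4653 0.086 ] area 0.99 [266 181  31  47]
j4 wrist [0.4682 0.0826] area 0.92 [250 144  45  48]
j2 scene [0.4661 0.291 ] area 0.8 [405 213  21  30]
j2 wrist [0.468  0.2914] area 0.89 [255   7  35  36]
st side [0.6274 0.1439] area 0.88 [329 178  28  21]
st wrist [0.5878 0.144 ] area 2.81 [318  85  83  76]
st side [0.6238 0.048 ] area 0.88 [339 204  30  23]
st wrist [0.6253 0.0495] area 0.91 [354 159  42  41]
st side [ 0.6189 -0.0587] area 0.89 [352 237  32  28]
st wrist [ 0.6198 -0.0575] area 0.91 [348 220  40  37]
st side [ 0.6118 -0.1621] area 0.9 [365 276  36  32]
st wrist [ 0.6128 -0.1608] area 0.91 [343 271  37  32]
```

>>> move_arm(
  moves=[
    [-36, -8, -50, 0],
    [-72, -16, -110, 0],
    [-72, -16, -160, 0],
    [-72, -16, -195, 0],
    [-72, -16, -195, 0],
    [-72, -16, -195, 0],
  ],
  gripper=1,
)

```text
clock: 2.45
position: [0.4687, 0.0832, 0.1716]
tool_rot: [3.14, -0.001, 1.571]
force: [-0.4, -0.5, 0.3]
grip_width: 0.0855
finger_force: 0.0
```

```bash
cat >> vis.py <<'E'
def mask(img,kind):
    b,g,r=[c.astype(int) for c in cv2.split(cv2.GaussianBlur(img,(3,3),0))]
    if kind=='st': return ((r<50)&(g<50)&(b<50)).astype(np.uint8)
    return ((r>1.22*b+4)&(r<2.5*b)&(r-g<.35*r)&(r>25)).astype(np.uint8)
def hover(kind,guess,z0=0,save=None):
    s=monitor.observe();g=grab_frame('wrist')
    if save: cv2.imwrite(f'pics/{save}.png',g)
    sd=model(kind,*guess,'wrist',s,z0)[0]
    (c,A_),S=comp(g,kind,sd);p,r=locate(kind,[('wrist',s,c)],guess,z0)
    print(kind,'t',s['clock'],'at',p.round(4),'area',round(A_/model(kind,*p,'wrist',s,z0)[1],2),S[:4],'tcp',s['position'].round(4),'delta mm',((p-s['position'][:2])*1e3).round(1))
E
python3 -c "
from vis import *
hover('j4',(.4675,.083),save='h4')"
```

```text
j4 t 2.45 at [0.4682 0.0828] area 0.93 [283 155  77  92] tcp [0.4687 0.0832 0.1716] delta mm [-0.5 -0.4]
```

View pics/h4.png

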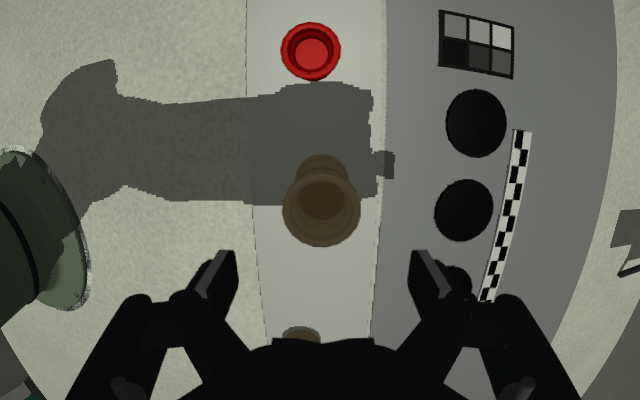

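Jar_4's rim is at (322,210), centred between the open pads, so I'll descend onto the rim band.

>>> move_arm(
  moves=[
    [-1, 0, -40, 0],
    [-1, 0, -70, 0],
    [-1, 0, -85, 0],
    [-1, 0, -91, 0],
    [-1, 0, -91, 0],
    [-1, 0, -91, 0],
  ],
)

```text
clock: 3.25
position: [0.4677, 0.0828, 0.0801]
tool_rot: [3.14, -0.0, 1.571]
force: [-0.8, 0.4, 1.3]
grip_width: 0.0853
finger_force: 0.0
```

>>> move_arm(
  moves=[
    [0, 0, 0, 0],
    [0, 0, 0, 0],
    [0, 0, 0, 0],
    [0, 0, 0, 0],
    [0, 0, 0, 0],
    [0, 0, 0, 0],
  ],
  gripper=0.4,
  newtons=30,
)

```text
clock: 4.0
position: [0.4676, 0.0827, 0.0799]
tool_rot: [3.141, -0.0, 1.571]
force: [0.5, -1.0, 12.6]
grip_width: 0.0568
finger_force: 29.1
```

>>> move_arm(
  moves=[
    [0, 0, 10, 0],
    [0, 0, 30, 0],
    [0, 0, 60, 0],
    [0, 0, 90, 0],
    [20, -35, 115, 0],
    [50, -80, 120, 0],
    [80, -130, 120, 0],
    [105, -180, 120, 0],
    [130, -220, 120, 0],
    [145, -244, 120, 0],
    [145, -244, 120, 0],
    [145, -244, 120, 0],
  ],
)

```text
clock: 5.5
position: [0.6118, -0.1608, 0.1993]
tool_rot: [-3.141, -0.0, 1.571]
force: [0.4, -0.4, -2.6]
grip_width: 0.0564
finger_force: 33.0
```

```bash
python3 -c "
from vis import *
hover('j4',(.6125,-.1615),z0=.12,save='c4')
hover('st',(.6195,-.058))
hover('st',(.6245,.049));hover('st',(.6285,.145))
im=grab_frame('side');cv2.imwrite('pics/s4.png',im)"
```

```text
j4 t 5.5 at [ 0.6124 -0.1603] area 0.95 [260 176 126 153] tcp [ 0.6118 -0.1608  0.1993] delta mm [0.6 0.5]
st t 5.55 at [ 0.62   -0.0585] area 0.95 [295  44  70  68] tcp [ 0.6118 -0.1605  0.1994] delta mm [  8.1 102. ]
st t 5.6 at [0.6259 0.0218] area 0.12 [310   0  52  12] tcp [ 0.612  -0.1604  0.1995] delta mm [ 14.  182.2]
st t 5.65 at [0.6259 0.0218] area 0.12 [310   0  52  12] tcp [ 0.612  -0.1604  0.1995] delta mm [ 13.8 182.2]
```

View pics/c4.png

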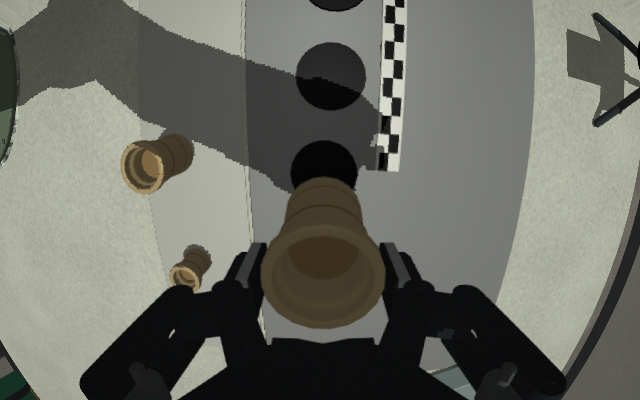

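>>> move_arm(
  moves=[
    [0, -1, -40, 0],
    [0, -1, -75, 0],
    [0, -1, -95, 0],
    [0, -1, -104, 0],
    [0, -1, -108, 0],
    [0, -1, -110, 0],
    [0, -1, -111, 0],
    [0, -1, -112, 0],
    [0, -1, -112, 0],
  ],
)

```text
clock: 6.88
position: [0.6127, -0.1625, 0.0882]
tool_rot: [3.14, 0.0, 1.571]
force: [0.1, 0.2, 6.4]
grip_width: 0.0562
finger_force: 33.5
```

>>> move_arm(
  moves=[
    [0, 0, 0, 0],
    [0, 0, 0, 0],
    [0, 0, 0, 0],
    [0, 0, 0, 0],
    [0, 0, 20, 0],
    [0, 0, 60, 0],
    [0, 0, 100, 0],
    [0, 0, 130, 0],
    [0, 0, 130, 0],
  ],
  gripper=1,
)

```text
clock: 8.0
position: [0.6132, -0.1627, 0.2209]
tool_rot: [3.137, 0.001, 1.571]
force: [-0.1, -0.3, -1.0]
grip_width: 0.0855
finger_force: 0.0
```

```bash
python3 -c "
from vis import *
hover('j4',(.6125,-.1615),z0=.008)
hover('j3',(.4405,-.1365))
hover('st',(.6195,-.058))"
```

```text
j4 t 8.0 at [ 0.6135 -0.1618] area 0.94 [289 146  66  78] tcp [ 0.6132 -0.1627  0.2209] delta mm [0.3 1. ]
j3 t 8.05 at [ 0.4414 -0.1356] area 0.93 [130 130  68  57] tcp [ 0.6126 -0.1624  0.2192] delta mm [-171.2   26.9]
st t 8.1 at [ 0.6198 -0.0589] area 0.98 [295  45  67  65] tcp [ 0.6121 -0.1623  0.218 ] delta mm [  7.7 103.4]
```

>>> move_arm(
  moves=[
    [-50, 8, 0, 0],
    [-100, 16, 0, 0],
    [-150, 24, -10, 0],
    [-171, 26, -50, 0],
    [-171, 26, -60, 0],
    [-171, 26, -60, 0],
    [-171, 26, -60, 0],
  ],
)

```text
clock: 9.02
position: [0.4421, -0.1366, 0.1578]
tool_rot: [3.141, 0.0, 1.571]
force: [0.1, -1.2, 0.4]
grip_width: 0.0851
finger_force: 0.0
```

```bash
python3 -c "
from vis import *
hover('j3',(.4414,-.136))"
```

```text
j3 t 9.025 at [ 0.4418 -0.1353] area 0.93 [287 158  70  83] tcp [ 0.4421 -0.1366  0.1578] delta mm [-0.4  1.3]
```

>>> move_arm(
  moves=[
    [0, 1, -40, 0],
    [0, 1, -70, 0],
    [0, 1, -85, 0],
    [0, 1, -92, 0],
    [0, 1, -92, 0],
    [0, 1, -92, 0],
  ],
)

```text
clock: 9.82
position: [0.4417, -0.1354, 0.0661]
tool_rot: [3.14, 0.0, 1.571]
force: [-1.2, -0.1, 0.5]
grip_width: 0.0859
finger_force: 0.0
```

>>> move_arm(
  moves=[
    [0, 0, 0, 0],
    [0, 0, 0, 0],
    [0, 0, 0, 0],
    [0, 0, 0, 0],
    [0, 0, 0, 0],
    [0, 0, 0, 0],
  ],
  gripper=0.4,
  newtons=30,
)

```text
clock: 10.58
position: [0.4413, -0.1353, 0.0658]
tool_rot: [3.141, -0.0, 1.571]
force: [-2.9, 0.9, 13.4]
grip_width: 0.0495
finger_force: 28.7
```

>>> move_arm(
  moves=[
    [0, 0, 10, 0],
    [0, 0, 30, 0],
    [0, 0, 70, 0],
    [0, 0, 110, 0],
    [20, 10, 130, 0],
    [60, 25, 135, 0],
    [100, 45, 135, 0],
    [140, 60, 135, 0],
    [178, 77, 135, 0],
    [178, 77, 135, 0],
    [178, 77, 135, 0],
    [178, 77, 135, 0],
  ],
)

```text
clock: 12.08
position: [0.6185, -0.0589, 0.2006]
tool_rot: [-3.141, 0.0, 1.57]
force: [0.4, -0.8, -2.1]
grip_width: 0.049
finger_force: 32.5
```

```bash
python3 -c "
from vis import *
hover('j3',(.6195,-.0585),z0=.135,save='c3')
hover('st',(.6245,.049))"
```

```text
j3 t 12.075 at [ 0.6189 -0.0596] area 0.97 [267 186 111 144] tcp [ 0.6185 -0.0589  0.2006] delta mm [ 0.4 -0.7]
st t 12.125 at [0.6252 0.0483] area 0.95 [295  39  68  68] tcp [ 0.6186 -0.0589  0.2007] delta mm [  6.6 107.1]
```

>>> move_arm(
  moves=[
    [1, 1, -45, 0],
    [1, 1, -85, 0],
    [1, 1, -110, 0],
    [1, 1, -119, 0],
    [1, 1, -123, 0],
    [1, 1, -125, 0],
    [1, 1, -126, 0],
    [1, 1, -127, 0],
    [1, 1, -127, 0],
  ],
)

```text
clock: 13.3
position: [0.6205, -0.0573, 0.074]
tool_rot: [3.141, -0.0, 1.571]
force: [-1.7, 0.1, 4.8]
grip_width: 0.0494
finger_force: 33.0
```

>>> move_arm(
  moves=[
    [0, 0, 0, 0],
    [0, 0, 0, 0],
    [0, 0, 0, 0],
    [0, 0, 0, 0],
    [0, 0, 20, 0],
    [0, 0, 60, 0],
    [0, 0, 110, 0],
    [0, 0, 150, 0],
    [0, 0, 150, 0],
  ],
  gripper=1,
)

```text
clock: 14.42
position: [0.6215, -0.0577, 0.2277]
tool_rot: [3.136, -0.0, 1.57]
force: [-0.4, 0.1, -1.0]
grip_width: 0.0854
finger_force: 0.0
```

```bash
python3 -c "
from vis import *
hover('j3',(.6195,-.0585),z0=.008,save='p3')
hover('st',(.6245,.049))"
```

```text
j3 t 14.425 at [ 0.621  -0.0568] area 0.94 [293 148  56  65] tcp [ 0.6215 -0.0577  0.2277] delta mm [-0.5  0.9]
st t 14.475 at [0.6252 0.048 ] area 0.98 [294  44  64  64] tcp [ 0.6207 -0.0574  0.2256] delta mm [  4.5 105.4]
```

View pics/p3.png

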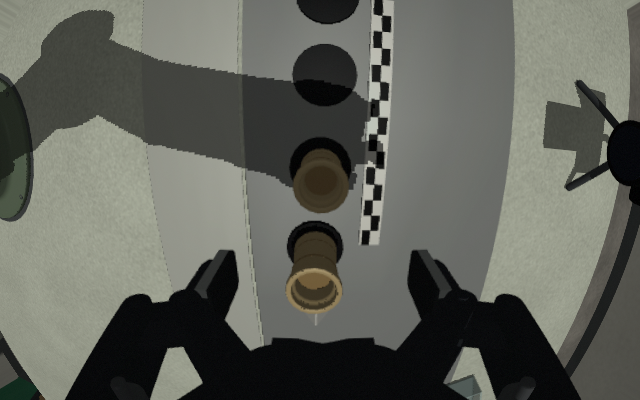

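Jar_3 is standing at (321,180) and jar_4 at (314,270), both inside their black discs. Jar_2 is next, after checking where the bottle and the red jar are.

>>> move_arm(
  moves=[
    [-20, 40, 0, 0],
    [-40, 90, 0, 0],
    [-60, 145, 0, 0],
    [-80, 200, 0, 0],
    [-100, 255, 0, 0],
    [-130, 310, 0, 0],
    [-152, 349, -20, 0],
    [-152, 349, -60, 0],
    [-152, 349, -70, 0],
    [-152, 349, -70, 0],
    [-152, 349, -70, 0],
  ],
)

```text
clock: 15.9
position: [0.469, 0.2914, 0.1544]
tool_rot: [3.141, -0.001, 1.57]
force: [0.3, 0.0, 0.5]
grip_width: 0.0855
finger_force: 0.0
```

```bash
python3 -c "
from vis import *
hover('j2',(.4675,.291),save='h2')
s=monitor.observe();print(s['qpos'].round(2))
PROF['b']=[(.016,.05),(.016,0)]
print('bottle',least_squares(lambda p:np.r_[model('b',*p,'scene')[0]-[451,276],model('b',*p,'side')[0]-[291,126]],[.5,.4]).x)
print('red',least_squares(lambda p:np.r_[model('j2',*p,'scene')[0]-[383,211]],[.5,.2]).x)"
```

```text
j2 t 15.9 at [0.468 0.291] area 0.92 [291 164  60  69] tcp [0.469  0.2914 0.1544] delta mm [-1.  -0.4]
[-0.9   0.55  0.33  1.89 -0.25  0.74 -0.43]
bottle [0.55239234 0.41857701]
red [0.4612049  0.20259147]
```

View pics/h2.png

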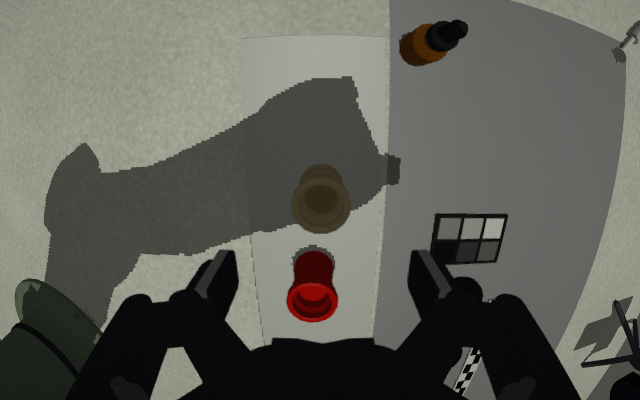

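The buff jar_2 is at (321,202), the red look-alike is 90 mm away at (313,295), and the bottle is well clear at (430,42).

>>> move_arm(
  moves=[
    [-1, 0, -45, 0],
    [-1, 0, -75, 0],
    [-1, 0, -95, 0],
    [-1, 0, -102, 0],
    [-1, 0, -102, 0],
    [-1, 0, -102, 0],
  ],
)

```text
clock: 16.7
position: [0.4677, 0.292, 0.0523]
tool_rot: [3.14, -0.001, 1.571]
force: [-1.2, 0.5, -0.0]
grip_width: 0.0855
finger_force: 0.0
```

>>> move_arm(
  moves=[
    [0, 0, 0, 0],
    [0, 0, 0, 0],
    [0, 0, 0, 0],
    [0, 0, 0, 0],
    [0, 0, 0, 0],
    [0, 0, 0, 0],
    [0, 0, 0, 0],
  ],
  gripper=0.3,
  newtons=30,
)

```text
clock: 17.58
position: [0.4674, 0.2918, 0.0517]
tool_rot: [3.141, -0.0, 1.571]
force: [-0.6, -0.8, 8.1]
grip_width: 0.0432
finger_force: 29.3
```

>>> move_arm(
  moves=[
    [0, 0, 10, 0],
    [0, 0, 30, 0],
    [0, 0, 70, 0],
    [0, 0, 110, 0],
    [20, -40, 135, 0],
    [50, -90, 140, 0],
    [85, -140, 140, 0],
    [120, -190, 140, 0],
    [157, -243, 140, 0],
    [157, -243, 140, 0],
    [157, -243, 140, 0],
    [157, -243, 140, 0],
  ],
)

```text
clock: 19.08
position: [0.6236, 0.0502, 0.1915]
tool_rot: [-3.141, -0.001, 1.573]
force: [0.5, 0.2, -2.7]
grip_width: 0.0434
finger_force: 31.3
```

```bash
python3 -c "
from vis import *
hover('j2',(.625,.0482),z0=.14)
hover('st',(.6285,.145))"
```

```text
j2 t 19.075 at [0.6238 0.0442] area 1.09 [274 198  98 146] tcp [0.6236 0.0502 0.1915] delta mm [ 0.1 -5.9]
st t 19.125 at [0.6287 0.1444] area 0.96 [291  50  72  70] tcp [0.6237 0.0501 0.1915] delta mm [ 5.  94.3]
```

The hull area reads 1.09, which is unusual, so I'll look at how the jar is held.

```bash
python3 -c "
from vis import *
g=grab_frame('wrist');a=cv2.convertScaleAbs(g[120:370,180:460],alpha=1.6)
m=mask(g,'j2')[120:370,180:460]
s=cv2.resize(grab_frame('side')[120:270,260:430],(340,300),interpolation=2)
b=cv2.cvtColor(m*255,8)
o=np.hstack([a,b]);s=cv2.copyMakeBorder(s,0,0,0,o.shape[1]-340,0)
cv2.imwrite('pics/c2.png',np.vstack([o,s]))"
```

```text
(no output)
```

View pics/c2.png

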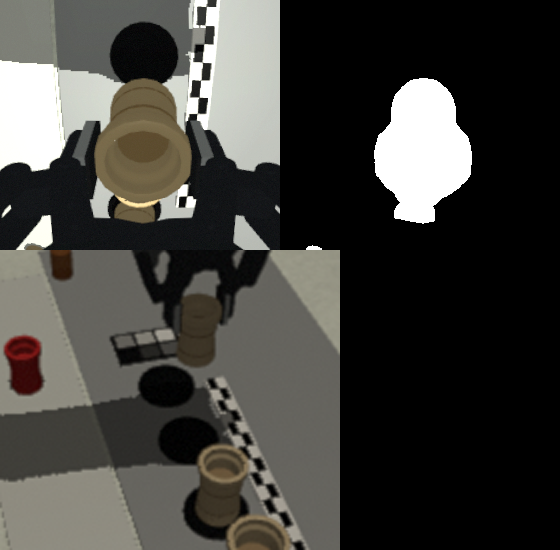

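The hull had merged with jar_3 behind it. The jar hangs straight, so I'll lower it.

>>> move_arm(
  moves=[
    [1, -1, -50, 0],
    [1, -1, -90, 0],
    [1, -1, -115, 0],
    [1, -1, -124, 0],
    [1, -1, -128, 0],
    [1, -1, -130, 0],
    [1, -1, -131, 0],
    [1, -1, -132, 0],
    [1, -1, -132, 0],
  ],
)

```text
clock: 20.4
position: [0.6255, 0.0477, 0.0599]
tool_rot: [3.141, -0.0, 1.571]
force: [0.5, 1.4, 5.4]
grip_width: 0.0433
finger_force: 31.7
```

>>> move_arm(
  moves=[
    [0, 0, 0, 0],
    [0, 0, 0, 0],
    [0, 0, 0, 0],
    [0, 0, 0, 0],
    [0, 0, 20, 0],
    [0, 0, 60, 0],
    [0, 0, 110, 0],
    [0, 0, 160, 0],
    [0, 0, 160, 0],
    [0, 0, 160, 0],
  ],
  gripper=1,
)

```text
clock: 21.65
position: [0.625, 0.0477, 0.22]
tool_rot: [3.141, -0.0, 1.571]
force: [-0.3, 0.2, -1.0]
grip_width: 0.0853
finger_force: 0.0
```

```bash
python3 -c "
from vis import *
hover('j2',(.625,.0482),z0=.008)
hover('st',(.6285,.145))"
```

```text
j2 t 21.65 at [0.6263 0.0474] area 0.94 [299 153  50  56] tcp [0.625  0.0477 0.22  ] delta mm [ 1.4 -0.3]
st t 21.7 at [0.6288 0.1443] area 0.97 [293  51  66  65] tcp [0.6248 0.0478 0.2193] delta mm [ 4.  96.5]
```

>>> move_arm(
  moves=[
    [-35, -40, 0, 0],
    [-70, -90, 0, 0],
    [-105, -145, 0, 0],
    [-140, -200, 0, 0],
    [-160, -255, 0, 0],
    [-175, -300, 0, 0],
    [-175, -323, -20, 0],
    [-175, -323, -70, 0],
    [-175, -323, -80, 0],
    [-175, -323, -80, 0],
    [-175, -323, -80, 0],
  ],
)

```text
clock: 23.12
position: [0.4509, -0.2754, 0.1406]
tool_rot: [3.14, 0.001, 1.571]
force: [-0.4, 0.1, -0.1]
grip_width: 0.0854
finger_force: 0.0
```

```bash
python3 -c "
from vis import *
hover('j1',(.450,-.2755))
print(monitor.observe()['qpos'].round(2))"
```

```text
j1 t 23.125 at [ 0.4519 -0.2736] area 0.91 [298 168  52  59] tcp [ 0.4509 -0.2754  0.1406] delta mm [1.  1.8]
[ 0.17  0.55  0.37  1.96 -0.3   0.68  0.72]
```

>>> move_arm(
  moves=[
    [1, 2, -45, 0],
    [1, 2, -75, 0],
    [1, 2, -95, 0],
    [1, 2, -103, 0],
    [1, 2, -103, 0],
    [1, 2, -103, 0],
  ],
)

```text
clock: 23.92
position: [0.4517, -0.2736, 0.0373]
tool_rot: [3.14, 0.001, 1.571]
force: [0.3, 0.1, 0.1]
grip_width: 0.0856
finger_force: 0.0
```

>>> move_arm(
  moves=[
    [0, 0, 0, 0],
    [0, 0, 0, 0],
    [0, 0, 0, 0],
    [0, 0, 0, 0],
    [0, 0, 0, 0],
    [0, 0, 0, 0],
    [0, 0, 0, 0],
  ],
  gripper=0.25,
  newtons=25,
)

```text
clock: 24.8
position: [0.4514, -0.2734, 0.0366]
tool_rot: [3.141, 0.0, 1.571]
force: [-1.1, 1.0, 6.9]
grip_width: 0.0377
finger_force: 24.2
```

>>> move_arm(
  moves=[
    [0, 0, 10, 0],
    [0, 0, 30, 0],
    [0, 0, 70, 0],
    [0, 0, 120, 0],
    [20, 40, 150, 0],
    [40, 90, 160, 0],
    [60, 140, 160, 0],
    [80, 190, 160, 0],
    [100, 240, 160, 0],
    [120, 290, 160, 0],
    [140, 340, 160, 0],
    [160, 380, 160, 0],
  ],
)

```text
clock: 26.3
position: [0.6114, 0.109, 0.1968]
tool_rot: [3.142, -0.0, 1.572]
force: [0.4, -1.3, -0.4]
grip_width: 0.0373
finger_force: 25.4
```

>>> move_arm(
  moves=[
    [10, 20, 0, 0],
    [17, 38, 0, 0],
    [17, 38, 0, 0],
    [17, 38, 0, 0],
    [17, 38, 0, 0],
  ],
)

```text
clock: 26.92
position: [0.6281, 0.1437, 0.1966]
tool_rot: [3.142, 0.0, 1.57]
force: [-0.4, 0.1, -1.0]
grip_width: 0.0372
finger_force: 25.4
```

```bash
python3 -c "
from vis import *
hover('j1',(.6285,.1445),z0=.16)"
```

```text
j1 t 26.925 at [0.6282 0.1372] area 1.13 [280 211  86 132] tcp [0.6281 0.1437 0.1966] delta mm [ 0.2 -6.4]
```

>>> move_arm(
  moves=[
    [0, 0, -50, 0],
    [0, 0, -100, 0],
    [0, 0, -130, 0],
    [0, 0, -143, 0],
    [0, 0, -148, 0],
    [0, 0, -150, 0],
    [0, 0, -151, 0],
    [0, 0, -152, 0],
    [0, 0, -152, 0],
  ],
)

```text
clock: 28.1
position: [0.6285, 0.1448, 0.0448]
tool_rot: [3.141, -0.0, 1.571]
force: [1.1, 0.0, 2.9]
grip_width: 0.037
finger_force: 25.6
```

>>> move_arm(
  moves=[
    [0, 0, 0, 0],
    [0, 0, 0, 0],
    [0, 0, 0, 0],
    [0, 0, 0, 0],
    [0, 0, 20, 0],
    [0, 0, 60, 0],
    [0, 0, 110, 0],
    [0, 0, 170, 0],
    [0, 0, 230, 0],
    [0, 0, 290, 0],
    [0, 0, 310, 0],
    [0, 0, 310, 0],
  ],
  gripper=1,
)

```text
clock: 29.6
position: [0.6284, 0.1444, 0.3571]
tool_rot: [3.138, -0.001, 1.57]
force: [0.0, 0.3, -1.5]
grip_width: 0.0852
finger_force: 0.0
```

```bash
python3 -c "
from vis import *
for k,p in [('j1',(.6288,.1443)),('j2',(.6252,.0482)),('j3',(.6198,-.0588)),('j4',(.6128,-.1615))]: hover(k,p,z0=.008,save='fw')
g=cv2.convertScaleAbs(cv2.imread('pics/fw.png'),alpha=1.5)
s=cv2.convertScaleAbs(grab_frame('scene')[120:300,200:480],alpha=1.5)
cv2.imwrite('pics/final.png',np.vstack([g[:240,80:640],cv2.resize(s,(560,360),interpolation=2)]))"
```

```text
j1 t 29.6 at [0.629  0.1445] area 0.95 [308 140  29  30] tcp [0.6284 0.1444 0.3571] delta mm [0.6 0.1]
j2 t 29.65 at [0.6263 0.047 ] area 0.94 [306 198  31  41] tcp [0.628  0.1445 0.3554] delta mm [ -1.7 -97.5]
j3 t 29.7 at [ 0.6185 -0.1013] area 2.01 [299 254  36  90] tcp [0.6277 0.1446 0.3544] delta mm [  -9.3 -245.9]
j4 t 29.75 at [ 0.6185 -0.0948] area 1.49 [299 254  36  90] tcp [0.6277 0.1446 0.3538] delta mm [  -9.2 -239.4]
```

View pics/final.png

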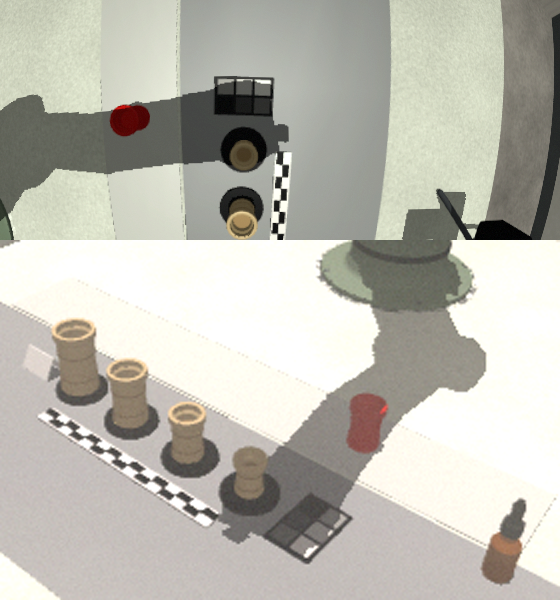

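All four jars stand upright and centred, running from the shortest next to the grey card at (250,475) to the tallest at (75,360). The red jar at (367,425) and the bottle at (503,550) have not been touched.

```bash
python3 -c "
from workcell import bot
print(bot.job_done())"
```

```text
the job is handed in; nothing more can be done
None
```

The job is handed in at about 30 s: all four jars stand upright on their stands within about 2 mm of centre, shortest next to the grey card and tallest at the far end, and the bottle and red jar were not touched.

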